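Press the square home into a crate corner and hold it

TASK

Pick the carpenter's square up off the bench by its wooden grip block and lay it flat inside the crate corner, heel into the corner. Press it home until one leg bears flush on the fixed plate and the other has pushed the leaning stud out square and bears flush on it, and finish while still holding it pressed firmly against both. Leave everything else on the bench where it is.

Things in the scene. Friction and masses are not known exactly. Their poses are not given: they have to be found in the camera images.
- square: Loose aluminium carpenter's square, 0.3 to 0.45 kg: an L of two legs 200 mm long, 25 wide, 14 thick, joined by a diagonal brace 14 mm wide (a hollow triangle), a dark wooden grip block on the brace's middle. Origin: underside, below the grip block; z up. From the heel at (+95, +95) mm one leg runs in -y (outer face x = +95), the other in -x (outer face y = +95).
- grip (a point): Centre of the square's wooden grip block, 30 mm above the square's underside. The block is 60 mm long along the brace, i.e. the square's (-1, +1) diagonal, and 18 mm thick along the (+1, +1) diagonal, which points at the heel; it stands from 14 to 46 mm above the underside. Over 80 mm are free on the heel side, inside the triangle, for a finger; the other side is open.
- heel (a point): the heel of the square: its outer 90-degree corner, at the underside
- plate: Plate of an unfinished crate corner: pine batten 38 mm wide, 45 high, 288 long, fixed to the bench. Origin: the inside corner, at bench height. Its inner face is the plane x = 0, running 250 mm in -y; the wood lies at +x, with two 12 mm high cleats behind it. With the square home, its heel is at this origin and its axes are parallel to these, so its origin is at (-95, -95) mm.
- corner (a point): the inside corner where plate and stud meet, at bench height (same point as the plate's origin)
- stud: Stud of the crate corner: pine batten 38 mm wide, 45 high, 280 long, butting on the plate's inner face and turning about a vertical axis in the inside corner. Origin: on that axis at bench height. Its inner face is the plane y = 0 of its own frame, running 280 mm in its own -x; the wood lies at +y. The square rubs on it (friction about 0.6): jammed there it may stop short of the plate.
- stud_pivot (a joint): Angle of the stud from square to the plate, rad: 0 = exactly 90 degrees, positive = free end leans in over the inside of the corner. Starts at 0.05 to 0.15. Stiff and springy: pushing it out to square takes about 0.85 N m about the corner (4 to 5 N at 0.2 m); let go, it springs back in to about 0.03 rad.
- knife: utility knife, 130 mm long, 22 mm wide, 18 mm high, lying near the robot. Bystander, loose; origin centre of its underside.
- tape: cardboard-brown ring, 96 mm across, 48 mm high. Bystander, loose; origin centre of its underside.
- hammer: hammer lying along the right of the bench, about 0.3 m long. Bystander, loose; origin centre of its underside.
- tub: open grey tub 84 mm across, 60 mm high, at the left. Bystander, loose; origin centre of its underside.
- glue: white bottle 56 mm across, 160 mm high, standing at the right beyond the square. Bystander, loose; origin centre of its underside.

How it is judged:
By the outcome, as a careful person would: the job done as asked, in the order asked, and still so for the second after the job is handed in, while the arm keeps its last pose, push and grip.
It also fails if it takes over 48 s, if anything falls off the work surface, if the arm or the gripper's body presses on something with over 40 N, if the wrist force passes 120 N, or if a joint passes its speed limit or range.

ROBOT

A 7-joint arm with a two-finger parallel gripper is mounted at the origin on the work surface. World frame = base frame: x ahead of the robot, y to its left, z up, the work surface at z = 0. Lengths are in mm, angles in rad, forces in N, time in s.
With the tool pointing down it reaches from about 400 to 875 mm from the base axis. Payload 4.4 kg.
Tool frame: the origin (TCP) lies midway between the tips of the shut fingers; the grasp point (between the pads) lies 19 mm behind it; z points along the fingers, y is the line along which they close (so a half turn about z gives the same grasp; the last joint's range is limited). The gripper opens to 85 mm and grips with 20 to 120 N. Pads are 22 mm wide; open, the fingers measure 114 mm over their backs; the gripper's body (76 mm by 85 mm) begins 54 mm behind the grasp point. The pads swing forward as they close: fully open they stand 13 mm farther back than shut.
Start: joints at [-1.326, 0.628, 0.038, 1.517, -0.027, 0.996, -0.02], TCP at [198.759, 618.88, 231.313] pointing down, gripper open.
Joint ranges: [-3.06, 3.06], [-0.37, 2.12], [-1.25, 1.32], [0.18, 2.47], [-1.1, 4.24], [0.23, 1.98], [-2.94, 2.94]. Speed limits (rad/s): [2.57, 2.57, 3.14, 3.14, 3.14, 3.14, 3.14].

INTERFACE

Orientations are given as [roll, pitch, yaw] about the fixed x, y, z axes, in that order (R = Rz(yaw) Ry(pitch) Rx(roll)).
In Python, from cell import readout, optics, order gives the robot as it stands.
- The arm moves only by the shell command python3 -m jog 'ROWS'. ROWS is a JSON object of lists of equal length, an entry for each row: "claw": the opening, from 0 (shut) to 1 (fully open); "xyz": the shift along the tool's x, y, z each as a share of 0.1 m, from -1 to 1, a list of three; "twist": the turn, a rotation vector about the tool's x, y, z each as a share of 180 degrees, from -1 to 1, a list of three. A call has 1 to 12 rows; each row shifts and turns the commanded pose from where the row before left it, along the tool's axes as they then stand; what a row does not reach is not made up. A row lasts 1/8 s, in which the tool goes at most 62.5 mm and 10.7 degrees, less where a joint would pass 70% of its speed; a pose out of reach is approached as far as the arm can. A call with a number of a shift or a turn outside -1 to 1 is refused whole. A call with a gripper value outside its range is refused whole. The fingers move at their own pace and stop on an object; the grip force is fixed at half the most. Time passes only in rows, so rows that do not move let the fingers close. It gives the time, the measured TCP pose, the force, the opening and the grip force at its end, in the units of the state.
- readout.read_state(): the state, without advancing time (a new reading comes with each control period).
- optics.get_image(name): name is "side" or "top" or "wrist"; returns a dict with "color" (420x560x3 uint8, red, green, blue), "fovy" (degrees; the focal length in pixels is half the picture's height over the tangent of half this angle, whatever the lens; pixels are square), "cx", "cy" (the principal point, pixels), "view" (4x4, takes a point from world to camera coordinates). Camera axes: x right, y up, looking along -z (the intrinsics and any distortion apply to the point x, -y, -z); pixel columns grow to the right and rows downward; lengths in mm; the calibration is good to about 2 mm. A picture is of the moment at which its call begins. There is no depth.
- order.finish_job(): hands the job in; it is judged then, once.
Trained networks look in the newest picture that a camera, given by its name, has taken for a name from the list of things; names that differ only in an ending like _2 or _b are one class to them, and where a whole thing is asked for, a point or a joint stands for the part that bears it (a point fixed in the world has none). Each returns a list of dicts, best first, with "score" (0 to 1); they miss things now and then, are a little off and sometimes report something else, mostly with a low value. They report only what shows in the picture. A call takes as long as a camera call.
- optics.boxes_of(camera, label): "rect" ([left, top, width, height] in pixels, round what is visible of it).
The state is a dict: "clock": time; "qpos": joint angles; "qd": joint speeds; "tau": joint torques, N m; "eef_pos": TCP position; "tool_rot": TCP orientation; "force": force on the tool from outside, world axes, zero at the start; "torque": the same for the moment, N m; "width": finger opening in mm; "gripper_force": force on a finger pad.
Only numpy, scipy, OpenCV 4.12 (cv2) and the standard library are available. Lean on these libraries where they do the work, as an engineer would, in place of code of your own. Each camera call takes 0.05 s, during which the arm holds its last target. There are 200 camera calls.

## Working session

There is one attempt and no reset: what is moved stays moved. The work goes in short steps, Python scripts to look and compute and a shell command to move; the robot and the scene stay as the last step left them, time stands still between calls to the robot, and variables do not carry over. Pictures are saved under pics/ and viewed, at most 13 in all, crops included, and the job is handed in when it is done.

```bash
mkdir -p pics; ls; python3 - <<'E'
from cell import readout, optics
import cv2, json
s=readout.read_state(); print({k:s[k] for k in ('clock','eef_pos','tool_rot','width','force')})
for n in ('top','side'):
    im=optics.get_image(n); cv2.imwrite(f'pics/{n}0.png',im['color'][:,:,::-1])
    print(n,{k:(v.tolist() if hasattr(v,'tolist') else v) for k,v in im.items() if k!='color'})
    for l in ('square','grip','plate','stud','knife','tape','hammer','tub','glue'):
        print(l,[(b['rect'],round(b['score'],2)) for b in optics.boxes_of(n,l)[:2]])
E
```

```text
pics
{'clock': 0.0, 'eef_pos': array([198.55527595, 618.27572763, 230.40555547]), 'tool_rot': array([-3.13970975e+00,  1.68509112e-05,  2.83082861e+00]), 'width': 85.68933359876195, 'force': array([ 0.19598655, -0.21812339, -0.25154181])}
top {'fovy': 52.54702026375754, 'cx': 279.9303411966907, 'cy': 207.95451911971526, 'view': [[0.027436978727126013, -0.9995496033160227, 0.012157413750827089, -34.451604156370806], [0.9902127106827564, 0.028841576753614505, 0.13655383939191343, -538.1767617912122], [-0.13684297497728687, 0.008291800838595001, 0.9905580478892785, -1251.1956938169906], [0.0, 0.0, 0.0, 1.0]]}
square [([324.0, 204.4, 57.8, 79.4], 0.65)]
grip [([322.0, 201.7, 63.9, 83.3], 0.85)]
plate [([166.5, 130.4, 94.5, 125.7], 0.87)]
stud [([166.7, 166.9, 40.0, 89.6], 0.6)]
knife [([256.1, 241.4, 15.2, 42.2], 0.75), ([435.7, 181.9, 34.7, 85.3], 0.28)]
tape [([317.5, 131.3, 32.4, 38.2], 0.78)]
hammer [([438.1, 181.3, 34.0, 86.8], 0.91)]
tub [([73.1, 244.1, 30.2, 28.8], 0.65)]
glue [([388.0, 148.1, 30.0, 28.8], 0.83)]
side {'fovy': 43.22397355697674, 'cx': 277.3246235957613, 'cy': 211.82486914935305, 'view': [[0.8430096259463438, -0.5373156376333199, -0.02503349988523896, -488.06456231545906], [0.29202158026276576, 0.4180846320842587, 0.8601910468470403, -204.9521005720592], [-0.45172797923378893, -0.7324596548409126, 0.5093571309088435, -1392.1831621827093], [0.0, 0.0, 0.0, 1.0]]}
square [([242.0, 253.4, 101.3, 49.8], 0.6)]
grip []
plate [([190.8, 164.1, 123.8, 47.7], 0.96)]
stud [([187.5, 173.6, 65.3, 40.4], 0.74)]
knife [([201.4, 227.2, 29.1, 21.9], 0.5)]
tape [([334.3, 211.2, 28.8, 32.4], 0.95)]
hammer [([327.3, 300.0, 105.8, 56.2], 0.69)]
tub [([137.9, 156.4, 24.7, 25.1], 0.82)]
glue [([377.6, 220.6, 25.7, 60.2], 0.62)]
```

View pics/top0.png

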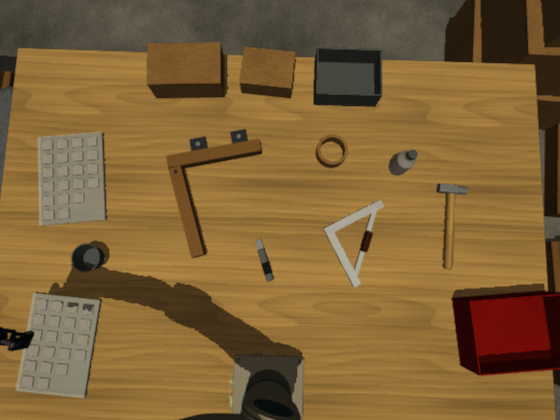

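View pics/side0.png

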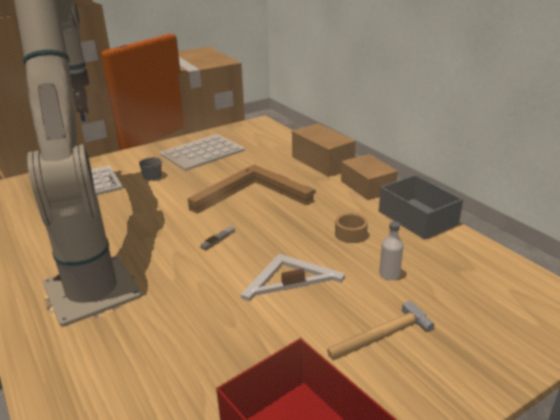

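The top view shows the square's heel near (325,231), its leg ends near (382,203) and (356,285), and the grip at (366,241). The crate corner is near (172,167), with the plate end at (261,148) and the stud's free end at (197,256). The side view agrees with this. Next I'll write helpers and get rough positions.

```bash
cat > h.py <<'E'
import numpy as np, cv2
from scipy.spatial.transform import Rotation as Rot
from cell import readout, optics
def K(im):
    H=im['color'].shape[0]; f=H/2/np.tan(np.radians(im['fovy'])/2); return f
def proj(im,P):
    P=np.atleast_2d(P); V=np.array(im['view']); c=P@V[:3,:3].T+V[:3,3]; f=K(im)
    return np.c_[im['cx']+f*c[:,0]/-c[:,2], im['cy']-f*c[:,1]/-c[:,2]]
def back(im,uv,z):
    V=np.array(im['view']); f=K(im); o=-V[:3,:3].T@V[:3,3]
    d=np.array([(uv[0]-im['cx'])/f,-(uv[1]-im['cy'])/f,-1])@V[:3,:3]
    return o+d*(z-o[2])/d[2]
def T2(x,y,yaw,P):
    P=np.atleast_2d(np.array(P,float)); c,s=np.cos(yaw),np.sin(yaw)
    return np.c_[x+c*P[:,0]-s*P[:,1], y+s*P[:,0]+c*P[:,1], P[:,2]]
def snap(n,name):
    im=optics.get_image(n); cv2.imwrite(f'pics/{name}.png',im['color'][:,:,::-1])
    np.savez(f'pics/{name}.npz',**im); return im
def load(name): return {k:(v if v.ndim else float(v)) for k,v in np.load(f'pics/{name}.npz').items()}
E
python3 - <<'E'
from h import *
im=snap('top','t1')
for n,uv,z in [('heel',(324.5,231),14),('legy',(382,203),14),('legx',(356,285),14),('grip',(366.5,240),46),('corner',(177,168),45),('plate end',(261,152),45),('stud in end',(203,254),45),('tape',(333,150),48),('knife',(264,262),18)]:
    print(n,back(im,uv,z).round(0))
w=snap('wrist','w0'); V=w['view']; print('wrist cam', (-V[:3,:3].T@V[:3,3]).round(1), V[:3,:3].round(3).tolist(), w['fovy'],w['cx'],w['cy'])
s=readout.read_state(); R=Rot.from_euler('xyz',s['tool_rot']).as_matrix(); print(R.round(3)); print((R.T@(-V[:3,:3].T@V[:3,3]-s['eef_pos'])).round(1))
big=cv2.resize(im['color'][120:300,150:400],None,fx=3.2,fy=3.2,interpolation=cv2.INTER_CUBIC); cv2.imwrite('pics/t1c.png',big[:,:,::-1])
E
```

```text
heel [ 475. -158.   14.]
legy [ 567. -335.   14.]
legx [ 314. -255.   14.]
grip [ 449. -280.   46.]
corner [651. 297.  45.]
plate end [709.  44.  45.]
stud in end [394. 205.  45.]
tape [ 721. -177.   48.]
knife [375.  24.  18.]
wrist cam [124.1 642.6 372.7] [[0.306, 0.952, 0.0], [-0.907, 0.292, -0.303], [-0.289, 0.092, 0.953]] 69.68806561564762 279.10361373375446 211.83031316230193
[[-0.952  0.306 -0.   ]
 [ 0.306  0.952  0.   ]
 [ 0.     0.    -1.   ]]
[  78.3   -0.3 -141.4]
```

View pics/t1c.png

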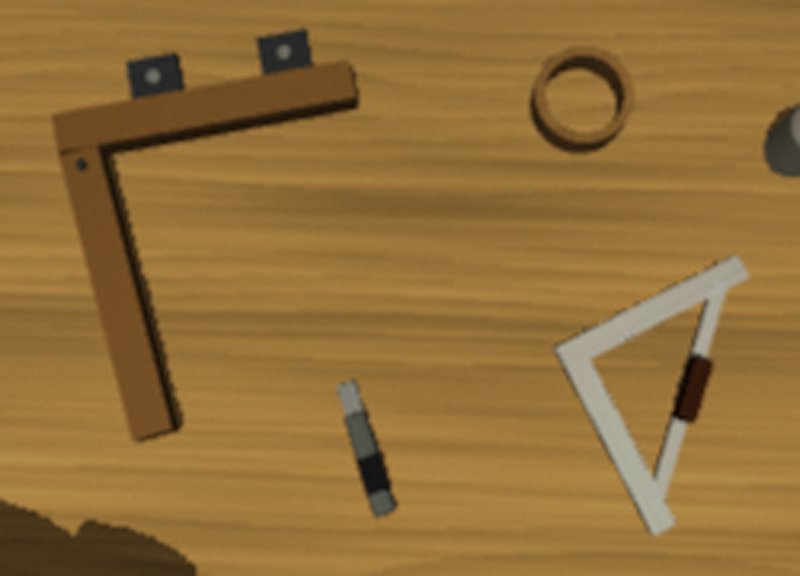

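The enlarged crop gives the plate's inner top edge as (102,151) to (353,98), the stud's inner end as (178,428), and a clean square outline. I'll fit the model edges to these with sub-pixel precision.

```bash
cat >> h.py <<'E'
from scipy.optimize import least_squares
SQ=[ # segments (P,Q, inside point) in the square frame, sign: brightness change going outward
 ((95,90,14),(95,-100,14),(80,0,14),-1),((90,95,14),(-100,95,14),(0,80,14),-1),
 ((95,-105,14),(70,-105,14),(82,-90,14),-1),((-105,95,14),(-105,70,14),(-90,82,14),-1),
 ((70,65,14),(70,-55,14),(82,0,14),-1),((65,70,14),(-55,70,14),(0,82,14),-1)]
PL=[((0,-15,45),(0,-245,45),(19,-120,45),-1),((38,30,45),(38,-245,45),(19,-120,45),1),((4,-250,45),(34,-250,45),(19,-200,45),1)]
ST=[((-15,0,45),(-275,0,45),(-100,19,45),-1),((-15,38,45),(-275,38,45),(-100,19,45),1),((-280,4,45),(-280,34,45),(-200,19,45),1)]
def edges(im,A,B,I,sgn,w):
    g=cv2.GaussianBlur(im['color'].astype(np.float32).mean(2),(0,0),0.8)
    a,b,i=proj(im,[A,B,I]); t=(b-a)/np.linalg.norm(b-a); n=np.array([-t[1],t[0]]); 
    if n@(i-a)>0: n=-n
    L=np.linalg.norm(b-a); N=max(5,int(L/1.5)); k=np.arange(-w,w+.01,.25); out=[]
    for u in np.linspace(0,1,N):
        p=a+(b-a)*u; q=p+k[:,None]*n
        v=cv2.remap(g,q[None,:,0].astype(np.float32),q[None,:,1].astype(np.float32),cv2.INTER_LINEAR,borderMode=cv2.BORDER_REPLICATE)[0]
        d=np.gradient(v)*sgn; j=d.argmax()
        if d[j]>1.0 and 0<j<len(k)-1 and (q.min()>2) and q[:,0].max()<557 and q[:,1].max()<417: out.append(k[j])
    return np.array(out)
def fit(im,groups,p0,ws=(6,4,3,2,2)):
    """groups: list of (segments, f(p)->x,y,yaw)"""
    p=np.array(p0,float)
    for w in ws:
        obs=[]
        for segs,f in groups:
            for A,B,I,s in segs:
                W=T2(*f(p),[A,B,I]); k=edges(im,*W,s,w)
                if len(k)<4: continue
                a,b=proj(im,W[:2]); t=(b-a)/np.linalg.norm(b-a); n=np.array([-t[1],t[0]]); i=proj(im,W[2])[0]
                if n@(i-a)>0:n=-n
                uu=np.linspace(0,1,len(k))
                obs.append((f,A,B,a,n,k,uu))
        def res(p):
            r=[]
            for f,A,B,a,n,k,uu in obs:
                q=proj(im,T2(*f(p),[A,B])); d=(q-a)@n
                r.append((d[0]+(d[1]-d[0])*uu-k)/np.sqrt(len(k))*min(1,len(k)/20)**.5)
            return np.concatenate(r)
        p=least_squares(res,p,loss='soft_l1',f_scale=.1,x_scale=[1,1]+[.01]*(len(p)-2)).x
    return p,[(o[1][:2],len(o[5]),round(float(np.median((lambda q:((q-o[3])@o[4]))(proj(im,T2(*o[0](p),[o[1],o[2]]))).mean()-o[5])),2)) for o in obs]
GS=[(SQ,lambda p:p[:3])]
GC=[(PL,lambda p:p[:3]),(ST,lambda p:(p[0],p[1],p[2]+p[3]))]
E
python3 - <<'E'
from h import *
im=load('t1')
a=T2(475,-158,.49,[[-95,-95,0]])[0]
p,r=fit(im,GS,[a[0],a[1],.49]); print('square',p.round(3),r)
c=back(im,(181.9,167.2),45)
p,r=fit(im,GC,[c[0],c[1],.225,.12]); print('corner',p.round(3),r)
E
```

```text
square [ 445.083 -282.319    0.498] [((95, 90), 40, 0.23), ((90, 95), 42, 0.3), ((95, -105), 5, -0.05), ((-105, 95), 5, 0.02), ((70, 65), 25, 0.27), ((65, 70), 26, 0.2)]
corner [6.60577e+02 2.87697e+02 2.24000e-01 8.00000e-02] [((0, -15), 50, -0.02), ((38, 30), 37, -0.24), ((4, -250), 6, -0.92), ((-15, 0), 56, 0.22), ((-15, 38), 57, 0.03), ((-280, 4), 6, -0.83)]
```

Rough poses are in hand. I'll fly via the crate, so the wrist camera can get a look, and then go on to the square.

```bash
python3 -m jog '{"claw":[1,1,1,1,1,1,1,1,1,1,1],"xyz":[[-0.46,-0.32,-0.07],[-0.46,-0.32,-0.07],[-0.46,-0.32,-0.07],[-0.46,-0.32,-0.07],[-0.46,-0.32,-0.07],[-0.46,-0.32,-0.07],[-0.46,-0.32,-0.07],[-0.46,-0.32,-0.07],[-0.46,-0.32,-0.07],[-0.46,-0.32,-0.07],[0,0,0]],"twist":[[0,0,0],[0,0,0],[0,0,0],[0,0,0],[0,0,0],[0,0,0],[0,0,0],[0,0,0],[0,0,0],[0,0,0],[0,0,0]]}'
python3 - <<'E'
from h import *
s=readout.read_state(); print(s['clock'],s['eef_pos'],s['tool_rot'],s['qpos'].round(2),abs(s['qd']).max())
im=snap('wrist','w1'); p,r=fit(im,GC,[660.6,287.7,.224,.08],ws=(10,6,4,3,2,2)); print(p.round(3),r)
c=im['color'].copy()
for segs,f in GC:
    for A,B,I,_ in segs:
        q=proj(im,T2(*f(p),[A,B])); cv2.line(c,*[tuple(int(v) for v in x.round()) for x in q],(0,255,0),1)
cv2.imwrite('pics/w1o.png',c[:,:,::-1])
E
```

```text
clock: 2.48
eef_pos: [542.0, 167.8, 302.0]
tool_rot: [-3.14, 0.004, 2.821]
force: [-0.3, -1.1, -0.0]
width: 85.6
gripper_force: 0.0
2.475 [542.0460957  167.79576387 301.95126479] [-3.14020074  0.00376951  2.82140783] [-0.43  0.44  0.11  1.66 -0.05  1.04  0.95] 0.0818701644862534
[6.61298e+02 2.87244e+02 2.14000e-01 9.60000e-02] [((0, -15), 89, -0.05), ((38, 30), 81, 0.32), ((4, -250), 11, 0.45), ((-15, 0), 133, -0.02), ((-15, 38), 136, 0.02), ((-280, 4), 17, 0.29)]
```

View pics/w1o.png

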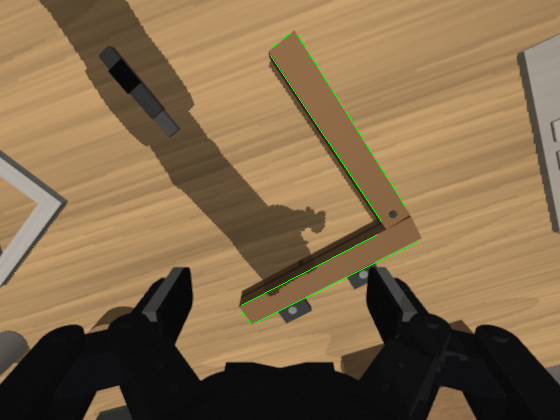

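The overlay fits the picture: corner near (382,226), stud tip (283,40), plate end (246,312). That puts the corner at (661.3, 287.2), with plate yaw 0.214 and stud lean 0.096. On to the square.

```bash
python3 -m jog '{"claw":[1,1,1,1,1,1,1,1,1,1,1],"xyz":[[-0.06,-0.51,0.08],[-0.06,-0.51,0.08],[-0.06,-0.51,0.08],[-0.06,-0.51,0.08],[-0.06,-0.51,0.08],[-0.05,-0.51,0.08],[-0.05,-0.51,0.08],[-0.05,-0.51,0.08],[-0.05,-0.51,0.08],[0,0,0],[0,0,0]],"twist":[[0,0,-0.01],[0,0,0],[0,0,0],[0,0,0],[0,0,0],[0,0,0],[0,0,0],[0,0,0],[0,0,0],[0,0,0],[0,0,0]]}'
cat > sq.py <<'E'
from h import *
import sys
def go(name,p0,tgt_rel=None):
    s=readout.read_state(); print(s['clock'],s['eef_pos'].round(1),s['tool_rot'].round(4),s['qpos'].round(2),'qd',abs(s['qd']).max().round(3),'F',s['force'].round(1),s['width'])
    im=snap('wrist',name); p,r=fit(im,GS,p0,ws=(10,6,4,3,2,2)); print(p.round(3),r)
    c=im['color'].copy()
    for segs,f in GS:
        for A,B,I,_ in segs:
            q=proj(im,T2(*f(p),[A,B])); cv2.line(c,*[tuple(int(v) for v in x.round()) for x in q],(0,255,0),1)
    # grip block top outline
    a,b=30/2**.5,9/2**.5
    o=np.array([[-a+b,a+b,46],[-a-b,a-b,46],[a-b,-a-b,46],[a+b,-a+b,46]]); q=proj(im,T2(*p,o)).round().astype(int)
    cv2.polylines(c,[q.reshape(-1,1,2)],True,(255,0,0),1)
    cv2.imwrite(f'pics/{name}o.png',c[:,:,::-1])
    R=Rot.from_euler('xyz',s['tool_rot']).as_matrix()
    print('tool shift to grip xy', (R.T@(np.array([p[0],p[1],0])-s['eef_pos']))[:2].round(1),'dyaw',round(p[2]+3*np.pi/4-s['tool_rot'][2],4))
    return p,s,im
E
python3 -c "
from sq import *
go('w2',[445.1,-282.3,.498])"
```

```text
clock: 3.9
eef_pos: [459.4, -279.1, 229.1]
tool_rot: [3.14, -0.001, 2.864]
force: [0.3, 1.1, -0.1]
width: 85.4
gripper_force: 0.0
3.9 [ 459.4 -279.1  229.1] [ 3.1399e+00 -5.0000e-04  2.8642e+00] [ 0.38  0.47  0.16  1.84 -0.1   0.84  1.89] qd 0.021 F [ 0.3  1.1 -0.1] 85.44478054949012
[ 445.172 -283.922    0.497] [((95, 90), 80, 0.23), ((90, 95), 109, 0.26), ((95, -105), 9, 0.5), ((-105, 95), 16, 0.26), ((70, 65), 56, -0.23), ((65, 70), 69, -0.01)]
tool shift to grip xy [12.2 -8.9] dyaw -0.0106
```

View pics/w2o.png

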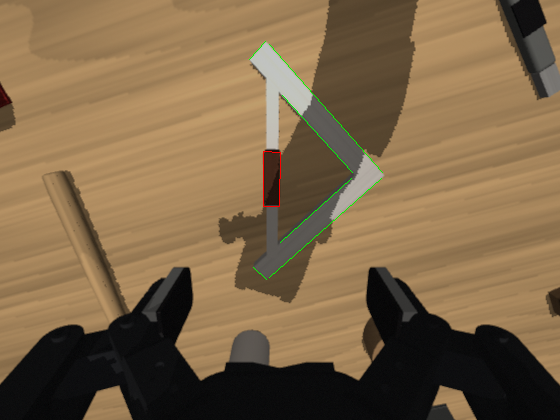

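The square and grip outlines overlay accurately, with the grip at about (272,178). Descending to the grip.

```bash
python3 -m jog '{"claw":[1,1,1,1,1,1],"xyz":[[0.122,-0.089,0.3],[0,0,0.5],[0,0,0.5],[0,0,0.5],[0,0,0.15],[0,0,0]],"twist":[[0,0,0.0034],[0,0,0],[0,0,0],[0,0,0],[0,0,0],[0,0,0]]}'
python3 -c "
from sq import *
go('w3',[445.2,-283.9,.497])"
```

```text
clock: 4.7
eef_pos: [445.1, -285.2, 34.3]
tool_rot: [3.141, -0.001, 2.853]
force: [0.5, -0.3, -0.5]
width: 85.3
gripper_force: 0.0
4.7 [ 445.1 -285.2   34.3] [ 3.1408e+00 -7.0000e-04  2.8532e+00] [ 0.46  0.77  0.09  2.   -0.17  0.38  1.96] qd 0.044 F [ 0.5 -0.3 -0.5] 85.3299080529568
[ 444.668 -284.662    0.498] [((95, 90), 55, 0.05), ((90, 95), 197, 0.25), ((70, 65), 79, -0.05), ((65, 70), 140, 0.25)]
tool shift to grip xy [0.5 0.4] dyaw 0.0014
```

```bash
python3 -m jog '{"claw":[1,1,0,0,0,0,0,0],"xyz":[[0.005,0.004,0.15],[0,0,0.07],[0,0,0],[0,0,0],[0,0,0],[0,0,0],[0,0,0],[0,0,0]],"twist":[[0,0,0],[0,0,0],[0,0,0],[0,0,0],[0,0,0],[0,0,0],[0,0,0],[0,0,0]]}'
python3 -c "
from sq import *
go('w4',[444.7,-284.6,.498])"
```

```text
clock: 5.75
eef_pos: [444.5, -285.5, 12.7]
tool_rot: [3.141, 0.0, 2.852]
force: [1.1, 1.4, 6.0]
width: 17.6
gripper_force: 60.2
5.75 [ 444.5 -285.5   12.7] [3.1412e+00 4.0000e-04 2.8519e+00] [ 0.47  0.81  0.08  2.01 -0.17  0.33  1.96] qd 0.003 F [1.1 1.4 6. ] 17.55486357507044
[ 444.087 -286.59     0.498] [((95, 90), 50, 0.01), ((90, 95), 210, 0.24), ((70, 65), 42, -0.01), ((65, 70), 158, 0.25)]
tool shift to grip xy [ 0.1 -1.2] dyaw 0.002
```

Gripped: width 17.6 mm, 60 N. Lifting and carrying it to the crate.

```bash
python3 -m jog '{"claw":[0,0,0,0,0],"xyz":[[0,0,-0.1],[0,0,-0.3],[0,0,-0.4],[0,0,-0.4],[0,0,0]],"twist":[[0,0,0],[0,0,0],[0,0,0],[0,0,0],[0,0,0]]}'
python3 -m jog '{"claw":[0,0,0,0,0,0,0,0,0,0,0,0],"xyz":[[-0.01,0.2,0],[-0.01,0.42,0],[-0.01,0.42,0],[-0.01,0.42,0],[-0.01,0.42,0],[-0.01,0.42,0],[-0.01,0.42,0],[-0.01,0.42,0],[-0.01,0.42,0],[-0.01,0.42,0],[0,0.42,0],[0,0.42,0]],"twist":[[0,0,0],[0,0,0],[0,0,0],[0,0,0],[0,0,0],[0,0,0],[0,0,0],[0,0,0],[0,0,0],[0,0,0],[0,0,0],[0,0,0]]}'
python3 -m jog '{"claw":[0,0,0,0,0,0],"xyz":[[0,0,0],[0,0,0],[0,0,0],[0,0,0],[0,0,0],[0,0,0]],"twist":[[0,0,0.03],[0,0,0.03],[0,0,0.03],[0,0,0],[0,0,0],[0,0,0]]}'
cat > cor.py <<'E'
from h import *
HT=0
def look(name,c0,zsq,ps,wc=(6,4,3,2,2),fitc=True):
    s=readout.read_state(); print(round(s['clock'],2),s['eef_pos'].round(1),s['tool_rot'].round(4),s['qpos'].round(2),'qd',abs(s['qd']).max().round(3),'F',s['force'].round(1),'T',s['torque'].round(2),round(s['width'],1))
    im=snap('wrist',name)
    S=[tuple(tuple(np.add(q,(0,0,zsq))) for q in g[:3])+(g[3],) for g in SQ]
    gs=[(S,lambda p:p[:3])]
    if ps is None: ps=[s['eef_pos'][0],s['eef_pos'][1],s['tool_rot'][2]-3*np.pi/4]
    p,r=fit(im,gs,ps,ws=(8,5,3,2,2)); print('square',p.round(4),r)
    c,r=(fit(im,GC,c0,ws=wc) if fitc else (np.array(c0),[])); print('corner',c.round(4),r)
    v=im['color'].copy()
    for G,pp in ((gs,p),(GC,c)):
        for segs,f in G:
            for A,B,I,_ in segs:
                q=proj(im,T2(*f(pp),[A,B])); cv2.line(v,*[tuple(int(t) for t in x.round()) for x in q],(0,255,0),1)
    cv2.imwrite(f'pics/{name}o.png',v[:,:,::-1])
    h=T2(*p,[[95,95,0]])[0]-np.array([c[0],c[1],0]); t=c[2]; Rp=np.array([[np.cos(t),-np.sin(t)],[np.sin(t),np.cos(t)]])
    print('heel in plate frame',(Rp.T@h[:2]).round(1),'dyaw',round(p[2]-t,4),'stud q',round(c[3],4))
    R=Rot.from_euler('xyz',s['tool_rot']).as_matrix()
    print('plate x,y in tool',(R.T@np.array([*Rp[:,0],0])).round(3),(R.T@np.array([*Rp[:,1],0])).round(3))
    Fp=Rp.T@s['force'][:2]; print('force in plate frame',Fp.round(1))
    return p,c,s
E
python3 -c "
from cor import *
s=readout.read_state()
look('w5',[661.3,287.2,.214,.096],s['eef_pos'][2]-12.7,None)"
```

```text
clock: 6.42
eef_pos: [445.6, -287.2, 134.9]
tool_rot: [-3.14, 0.006, 2.851]
force: [1.3, -0.1, -4.3]
width: 17.3
gripper_force: 59.4
clock: 7.92
eef_pos: [590.3, 173.8, 130.0]
tool_rot: [-3.139, -0.003, 2.851]
force: [-0.2, -0.4, -4.8]
width: 17.2
gripper_force: 59.4
clock: 8.68
eef_pos: [591.3, 173.0, 131.8]
tool_rot: [-3.141, -0.001, 2.569]
force: [0.1, -0.4, -4.0]
width: 17.0
gripper_force: 59.6
8.68 [591.3 173.  131.8] [-3.1410e+00 -6.0000e-04  2.5695e+00] [-0.52  0.72  0.31  1.71 -0.3   0.76  0.93] qd 0.007 F [ 0.1 -0.4 -4. ] T [-0.13  0.09 -0.05] 17.0
square [5.901252e+02 1.716513e+02 2.142000e-01] [((np.float64(95.0), np.float64(90.0)), 78, 0.22), ((np.float64(90.0), np.float64(95.0)), 228, 0.27), ((np.float64(70.0), np.float64(65.0)), 43, 0.28), ((np.float64(65.0), np.float64(70.0)), 159, 0.23)]
corner [6.608580e+02 2.858486e+02 2.195000e-01 8.560000e-02] [((0, -15), 81, -0.07), ((38, 30), 8, 0.09), ((-15, 0), 33, -0.2), ((-15, 38), 122, -0.06)]
heel in plate frame [ 1.6 -1.6] dyaw -0.0052 stud q 0.0856
plate x,y in tool [-0.703  0.711 -0.001] [0.711 0.703 0.   ]
force in plate frame [ 0.  -0.4]
```

View pics/w5o.png

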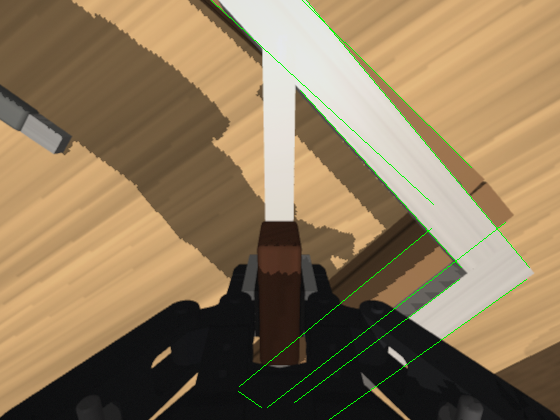

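The square is held flat, with its heel seen at about (532,270) beyond the corner. I overshot along tool y by 40 mm while still high above everything. I'll back off diagonally so the descent clears the plate and the leaning stud.

```bash
python3 -m jog '{"claw":[0,0,0,0,0,0,0],"xyz":[[-0.115,-0.34,0],[0,0,0],[0,0,0.4],[0,0,0.4],[0,0,0.3],[0,0,0],[0,0,0]],"twist":[[0,0,0],[0,0,0],[0,0,0],[0,0,0],[0,0,0],[0,0,0],[0,0,0]]}'
python3 -c "
from cor import *
s=readout.read_state()
look('w6',[661.3,287.2,.214,.096],s['eef_pos'][2]-12.7,None)
t=snap('top','t6')"
```

```text
clock: 9.6
eef_pos: [584.0, 138.6, 23.4]
tool_rot: [3.14, 0.001, 2.569]
force: [0.4, -0.7, -4.7]
width: 17.1
gripper_force: 60.0
9.6 [584.  138.6  23.4] [3.1401e+00 1.4000e-03 2.5688e+00] [-0.42  0.86  0.23  1.81 -0.35  0.52  1.04] qd 0.021 F [ 0.4 -0.7 -4.7] T [-0.11  0.04 -0.04] 17.1
square [5.830779e+02 1.373257e+02 2.138000e-01] [((np.float64(95.0), np.float64(90.0)), 83, -0.01), ((np.float64(90.0), np.float64(95.0)), 228, 0.25), ((np.float64(70.0), np.float64(65.0)), 43, 0.01), ((np.float64(65.0), np.float64(70.0)), 158, 0.25)]
corner [6.595563e+02 2.853015e+02 2.250000e-01 8.300000e-02] [((0, -15), 57, 0.21), ((38, 30), 11, 0.27), ((-15, 0), 142, -0.04)]
heel in plate frame [-11.5 -33.3] dyaw -0.0112 stud q 0.083
plate x,y in tool [-0.698  0.716  0.002] [0.716 0.698 0.   ]
force in plate frame [ 0.3 -0.8]
```

View pics/w6o.png

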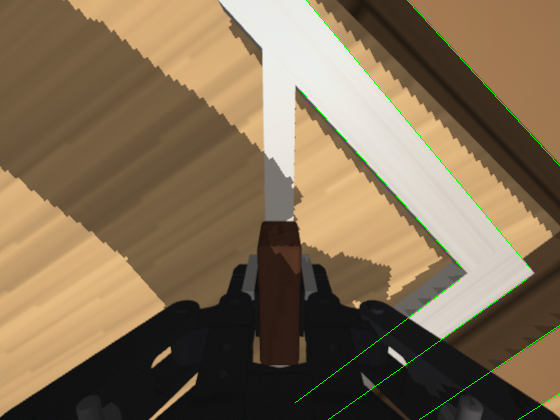

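Everything is clear: the leg lies parallel to the stud with a visible gap, and the heel is at (532,270), short of the plate. Lowering onto the bench.

```bash
python3 -m jog '{"claw":[0,0,0,0],"xyz":[[0,0,0.06],[0,0,0.045],[0,0,0],[0,0,0]],"twist":[[0,0,0],[0,0,0],[0,0,0],[0,0,0]]}'
```

```text
clock: 10.2
eef_pos: [583.1, 138.5, 12.7]
tool_rot: [3.141, 0.0, 2.569]
force: [-2.4, -0.7, 6.7]
width: 17.4
gripper_force: 61.2
```

```bash
python3 -m jog '{"claw":[0,0,0,0],"xyz":[[-0.03,0.03,-0.006],[-0.02,0.02,0],[-0.02,0.02,0],[0,0,0]],"twist":[[0,0,0],[0,0,0],[0,0,0],[0,0,0]]}'
python3 -m jog '{"claw":[0,0,0],"xyz":[[-0.014,0.014,0],[0,0,0],[0,0,0]],"twist":[[0,0,0],[0,0,0],[0,0,0]]}'
python3 -m jog '{"claw":[0,0,0],"xyz":[[-0.014,0.014,0],[0,0,0],[0,0,0]],"twist":[[0,0,0],[0,0,0],[0,0,0]]}'
```

```text
clock: 10.7
eef_pos: [591.7, 140.3, 12.7]
tool_rot: [-3.141, -0.001, 2.569]
force: [-4.4, -0.6, 4.9]
width: 17.2
gripper_force: 61.4
clock: 11.08
eef_pos: [593.4, 140.7, 12.7]
tool_rot: [-3.14, -0.002, 2.569]
force: [-5.1, -1.5, 5.4]
width: 17.5
gripper_force: 61.5
clock: 11.45
eef_pos: [595.4, 141.1, 12.7]
tool_rot: [-3.14, -0.002, 2.569]
force: [-5.5, -0.7, 5.7]
width: 17.1
gripper_force: 61.5
```

```bash
python3 -m jog '{"claw":[0,0,0],"xyz":[[-0.014,0.014,0],[0,0,0],[0,0,0]],"twist":[[0,0,0],[0,0,0],[0,0,0]]}'
python3 -m jog '{"claw":[0,0,0],"xyz":[[-0.014,0.014,0],[0,0,0],[0,0,0]],"twist":[[0,0,0],[0,0,0],[0,0,0]]}'
python3 -c "
from cor import *
s=readout.read_state()
look('w7',[661.3,287.2,.217,.096],0,None)"
```

```text
clock: 11.82
eef_pos: [596.2, 141.2, 12.7]
tool_rot: [-3.139, -0.003, 2.569]
force: [-7.6, -1.3, 8.5]
width: 17.3
gripper_force: 61.8
clock: 12.2
eef_pos: [596.4, 141.1, 12.7]
tool_rot: [-3.137, -0.006, 2.569]
force: [-12.4, -2.7, 11.9]
width: 17.4
gripper_force: 62.3
12.2 [596.4 141.1  12.7] [-3.1367 -0.0059  2.5693] [-0.42  0.89  0.23  1.76 -0.35  0.54  1.03] qd 0.002 F [-12.4  -2.7  11.9] T [-0.31  1.62  0.29] 17.4
square [5.955754e+02 1.398807e+02 2.177000e-01] [((np.int64(95), np.int64(90)), 82, 0.01), ((np.int64(90), np.int64(95)), 229, -0.0), ((np.int64(70), np.int64(65)), 43, -0.01), ((np.int64(65), np.int64(70)), 159, 0.25)]
corner [6.603914e+02 2.856224e+02 2.129000e-01 9.650000e-02] [((0, -15), 58, -0.09), ((-15, 0), 112, -0.05)]
heel in plate frame [  0.4 -33.3] dyaw 0.0048 stud q 0.0965
plate x,y in tool [-0.707  0.707 -0.008] [0.707 0.707 0.001]
force in plate frame [-12.6  -0. ]
```

It is in contact with the plate (about 7 N net). Now sliding along it toward the stud.

```bash
python3 -m jog '{"claw":[0,0,0,0,0],"xyz":[[0.025,0.025,-0.003],[0.025,0.025,0],[0.025,0.025,0],[0.025,0.025,0],[0,0,0]],"twist":[[0,0,0],[0,0,0],[0,0,0],[0,0,0],[0,0,0]]}'
python3 -m jog '{"claw":[0,0,0,0,0],"xyz":[[0.02,0.02,0],[0.02,0.02,0],[0.02,0.02,0],[0,0,0],[0,0,0]],"twist":[[0,0,0],[0,0,0],[0,0,0],[0,0,0],[0,0,0]]}'
python3 -c "
from cor import *
s=readout.read_state()
look('w8',[661.3,287.2,.215,.05],0,None)"
```

```text
clock: 12.88
eef_pos: [594.3, 144.9, 13.1]
tool_rot: [-3.128, 0.001, 2.561]
force: [-11.6, -20.1, 12.3]
width: 17.4
gripper_force: 62.3
clock: 13.5
eef_pos: [592.5, 152.7, 13.1]
tool_rot: [-3.128, 0.001, 2.561]
force: [-12.3, -20.0, 13.6]
width: 17.2
gripper_force: 62.4
13.5 [592.5 152.7  13.1] [-3.1277e+00  6.0000e-04  2.5606e+00] [-0.45  0.89  0.24  1.76 -0.35  0.54  1.  ] qd 0.003 F [-12.3 -20.   13.6] T [-3.09  1.56 -0.21] 17.2
square [5.916792e+02 1.515520e+02 2.021000e-01] [((np.int64(95), np.int64(90)), 83, -0.0), ((np.int64(90), np.int64(95)), 228, 0.25), ((np.int64(70), np.int64(65)), 43, 0.0), ((np.int64(65), np.int64(70)), 159, -0.0)]Traceback (most recent call last):
  File "<string>", line 4, in <module>
    look('w8',[661.3,287.2,.215,.05],0,None)
    ~~~~^^^^^^^^^^^^^^^^^^^^^^^^^^^^^^^^^^^^
  File "cor.py", line 10, in look
    c,r=(fit(im,GC,c0,ws=wc) if fitc else (np.array(c0),[])); print('corner',c.round(4),r)
         ~~~^^^^^^^^^^^^^^^^
  File "h.py", line 57, in fit
    p=least_squares(res,p,loss='soft_l1',f_scale=.1,x_scale=[1,1]+[.01]*(len(p)-2)).x
      ~~~~~~~~~~~~~^^^^^^^^^^^^^^^^^^^^^^^^^^^^^^^^^^^^^^^^^^^^^^^^^^^^^^^^^^^^^^^^
    return func(*args, **kwargs)
    vector_fun = VectorFunction(
        fun_wrapped,
    ...<6 lines>...
        workers=workers
    )
    self._update_fun()
    ~~~~~~~~~~~~~~~~^^
    self.f = self.fun_wrapped(xp_copy(self.x))
             ~~~~~~~~~~~~~~~~^^^^^^^^^^^^^^^^^
    return np.atleast_1d(self.fun(x))
                         ~~~~~~~~^^^
    return self.f(x, *self.args, **self.kwargs)
           ~~~~~~^^^^^^^^^^^^^^^^^^^^^^^^^^^^^^
  File "h.py", line 56, in res
    return np.concatenate(r)
           ~~~~~~~~~~~~~~^^^
ValueError: need at least one array to concatenate
```

```bash
python3 -m jog '{"claw":[0,0],"xyz":[[0,0,-0.01],[0,0,0]],"twist":[[0,0,0],[0,0,0]]}'
python3 -m jog '{"claw":[0,0],"xyz":[[0,0,-0.01],[0,0,0]],"twist":[[0,0,0],[0,0,0]]}'
sed -i "s/^    c,r=.*/    try: c,r=fit(im,GC,c0,ws=wc)\n    except Exception: c,r=np.array(c0),[]\n    print('corner',c.round(4),r)/" cor.py
python3 -c "
from cor import *
look('w9',[660.8,286.5,.215,.06],0,None)"
```

```text
clock: 13.8
eef_pos: [592.3, 154.9, 13.5]
tool_rot: [-3.129, -0.001, 2.562]
force: [-9.4, -16.7, 8.7]
width: 16.9
gripper_force: 61.6
clock: 14.05
eef_pos: [592.6, 157.2, 13.8]
tool_rot: [-3.131, -0.001, 2.566]
force: [-7.0, -10.8, 1.5]
width: 17.3
gripper_force: 61.0
14.05 [592.6 157.2  13.8] [-3.1312e+00 -1.2000e-03  2.5658e+00] [-0.45  0.89  0.24  1.76 -0.35  0.54  1.  ] qd 0.004 F [ -7.  -10.8   1.5] T [-2.21  1.18  0.31] 17.3
square [5.918664e+02 1.560855e+02 2.133000e-01] [((np.int64(95), np.int64(90)), 83, 0.23), ((np.int64(90), np.int64(95)), 223, -0.01), ((np.int64(70), np.int64(65)), 44, 0.27), ((np.int64(65), np.int64(70)), 158, 0.01)]
corner [6.608e+02 2.865e+02 2.150e-01 6.000e-02] []
heel in plate frame [ -0.  -17.9] dyaw -0.0017 stud q 0.06
plate x,y in tool [-0.703  0.711 -0.008] [ 0.711  0.703 -0.006]
force in plate frame [-9.1 -9.1]
```

View pics/w9o.png

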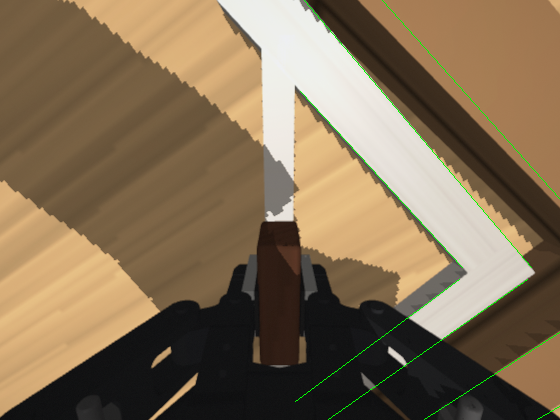

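Flush on the plate with the yaw restored. The heel is about 18 mm short of the corner, with a gap still to the stud (upper right). Continuing in +y.

```bash
python3 -m jog '{"claw":[0,0,0,0],"xyz":[[0.02,0.02,0],[0.02,0.02,0],[0,0,0],[0,0,0]],"twist":[[0,0,0],[0,0,0],[0,0,0],[0,0,0]]}'
python3 -m jog '{"claw":[0,0,0,0],"xyz":[[0.02,0.02,0],[0.02,0.02,0],[0,0,0],[0,0,0]],"twist":[[0,0,0],[0,0,0],[0,0,0],[0,0,0]]}'
python3 -c "
from cor import *
look('w10',[660.8,286.5,.215,.03],0,None)"
```

```text
clock: 14.6
eef_pos: [591.5, 163.1, 13.8]
tool_rot: [-3.132, -0.001, 2.567]
force: [-6.3, -12.1, 1.9]
width: 17.2
gripper_force: 60.9
clock: 15.1
eef_pos: [590.3, 168.4, 13.8]
tool_rot: [-3.131, -0.001, 2.567]
force: [-6.7, -11.8, 2.8]
width: 17.3
gripper_force: 61.0
15.1 [590.3 168.4  13.8] [-3.1312e+00 -1.0000e-03  2.5669e+00] [-0.47  0.89  0.24  1.76 -0.36  0.55  0.99] qd 0.001 F [ -6.7 -11.8   2.8] T [-2.16  1.13  0.43] 17.3
square [5.896289e+02 1.672734e+02 2.163000e-01] [((np.int64(95), np.int64(90)), 84, 0.22), ((np.int64(90), np.int64(95)), 215, 0.01), ((np.int64(70), np.int64(65)), 44, 0.03), ((np.int64(65), np.int64(70)), 158, -0.0)]
corner [6.599394e+02 2.854191e+02 2.205000e-01 2.550000e-02] [((0, -15), 63, -0.02), ((38, 30), 4, 0.51), ((-15, 0), 210, 0.6), ((-15, 38), 31, 0.87)]
heel in plate frame [ 1.  -5.3] dyaw -0.0042 stud q 0.0255
plate x,y in tool [-0.7    0.714 -0.008] [ 0.714  0.7   -0.007]
force in plate frame [ -9.1 -10.1]
```

```bash
python3 -m jog '{"claw":[0,0,0,0],"xyz":[[0.02,0.02,0],[0.01,0.01,0],[0,0,0],[0,0,0]],"twist":[[0,0,0],[0,0,0],[0,0,0],[0,0,0]]}'
python3 -m jog '{"claw":[0,0,0],"xyz":[[0.01,0.01,0],[0,0,0],[0,0,0]],"twist":[[0,0,0],[0,0,0],[0,0,0]]}'
python3 -m jog '{"claw":[0,0,0],"xyz":[[0.01,0.01,0],[0,0,0],[0,0,0]],"twist":[[0,0,0],[0,0,0],[0,0,0]]}'
python3 -c "
from cor import *
look('w11',[660.5,286.3,.217,.005],0,None)"
```

```text
clock: 15.65
eef_pos: [589.6, 172.1, 13.8]
tool_rot: [-3.131, -0.001, 2.567]
force: [-7.7, -12.4, 2.0]
width: 17.5
gripper_force: 61.1
clock: 16.02
eef_pos: [589.3, 173.2, 13.8]
tool_rot: [-3.131, -0.0, 2.567]
force: [-6.8, -13.5, 2.2]
width: 17.0
gripper_force: 61.1
clock: 16.4
eef_pos: [589.0, 174.3, 13.8]
tool_rot: [-3.13, -0.0, 2.566]
force: [-6.9, -13.8, 2.2]
width: 17.5
gripper_force: 61.2
16.4 [589.  174.3  13.8] [-3.1303e+00 -3.0000e-04  2.5662e+00] [-0.49  0.89  0.25  1.76 -0.36  0.55  0.98] qd 0.002 F [ -6.9 -13.8   2.2] T [-2.44  1.11  0.43] 17.5
square [5.882827e+02 1.731669e+02 2.159000e-01] [((np.int64(95), np.int64(90)), 82, 0.24), ((np.int64(90), np.int64(95)), 230, -0.01), ((np.int64(70), np.int64(65)), 44, 0.26), ((np.int64(65), np.int64(70)), 158, 0.01)]
corner [ 6.598980e+02  2.856528e+02  2.207000e-01 -3.300000e-03] [((0, -15), 61, 0.01), ((38, 30), 5, 0.51), ((-15, 0), 224, 0.6), ((-15, 38), 46, 0.69)]
heel in plate frame [1.  0.5] dyaw -0.0048 stud q -0.0033
plate x,y in tool [-0.7    0.715 -0.008] [ 0.715  0.7   -0.008]
force in plate frame [ -9.7 -11.9]
```

View pics/w11o.png

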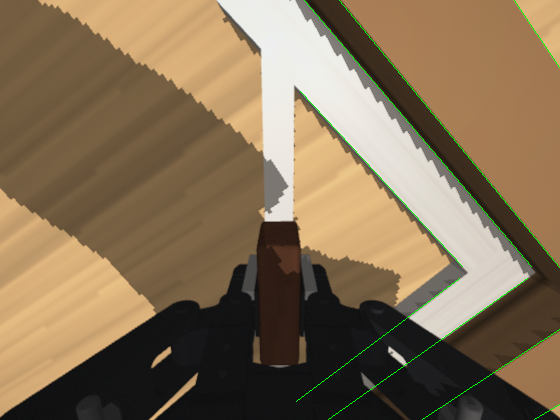

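The stud is nearly square and the leg's edge is close along it; the heel is near (530,272). The force hasn't risen yet, so I'll keep pressing in small steps.

```bash
for i in 1 2; do :; done; python3 -m jog '{"claw":[0,0,0],"xyz":[[0.01,0.01,0],[0,0,0],[0,0,0]],"twist":[[0,0,0],[0,0,0],[0,0,0]]}'
python3 -m jog '{"claw":[0,0,0],"xyz":[[0.01,0.01,0],[0,0,0],[0,0,0]],"twist":[[0,0,0],[0,0,0],[0,0,0]]}'
python3 -m jog '{"claw":[0,0,0],"xyz":[[0.01,0.01,0],[0,0,0],[0,0,0]],"twist":[[0,0,0],[0,0,0],[0,0,0]]}'
python3 -c "
from cor import *
look('w12',[660.5,286.3,.217,.005],0,None)"
```

```text
clock: 16.82
eef_pos: [588.8, 174.4, 13.9]
tool_rot: [-3.129, 0.0, 2.565]
force: [-7.0, -15.6, 4.1]
width: 17.2
gripper_force: 61.2
clock: 17.2
eef_pos: [588.5, 174.6, 14.0]
tool_rot: [-3.128, 0.001, 2.564]
force: [-6.4, -17.8, 5.2]
width: 17.4
gripper_force: 61.2
clock: 17.58
eef_pos: [588.3, 174.8, 14.0]
tool_rot: [-3.127, 0.002, 2.563]
force: [-7.5, -20.0, 5.9]
width: 17.3
gripper_force: 61.4
17.57 [588.3 174.8  14. ] [-3.1272e+00  1.6000e-03  2.5629e+00] [-0.49  0.89  0.25  1.76 -0.36  0.55  0.97] qd 0.002 F [ -7.5 -20.    5.9] T [-3.58  1.2   0.25] 17.3
square [5.876873e+02 1.737086e+02 2.095000e-01] [((np.int64(95), np.int64(90)), 85, 0.27), ((np.int64(90), np.int64(95)), 230, 0.01), ((np.int64(70), np.int64(65)), 43, 0.23), ((np.int64(65), np.int64(70)), 158, -0.0)]
corner [ 6.598055e+02  2.858704e+02  2.217000e-01 -8.200000e-03] [((0, -15), 63, 0.02), ((38, 30), 4, 0.61), ((-15, 0), 176, 0.41), ((-15, 38), 47, 0.42)]
heel in plate frame [1.1 0.3] dyaw -0.0122 stud q -0.0082
plate x,y in tool [-0.696  0.718 -0.009] [ 0.718  0.696 -0.011]
force in plate frame [-11.7 -17.8]
```

The heel has bottomed on the stud side, but the yaw is drifting clockwise off the plate. I'll add +x push, turn the yaw back, and level the small tilt.

```bash
python3 -m jog '{"claw":[0,0,0,0],"xyz":[[-0.015,0.015,0],[-0.015,0.015,0],[0,0,0],[0,0,0]],"twist":[[0.002,-0.0012,-0.001],[0.002,-0.0012,-0.001],[0,0,0],[0,0,0]]}'
python3 -c "
from cor import *
look('w13',[660.5,286.3,.217,.005],0,None)"
```

```text
clock: 18.12
eef_pos: [588.8, 174.2, 14.3]
tool_rot: [-3.109, 0.004, 2.568]
force: [-16.6, -23.5, 14.8]
width: 17.1
gripper_force: 66.2
18.12 [588.8 174.2  14.3] [-3.1092  0.0037  2.568 ] [-0.51  0.9   0.27  1.75 -0.35  0.57  0.96] qd 0.003 F [-16.6 -23.5  14.8] T [-3.45  2.38  0.14] 17.1
square [5.882987e+02 1.734028e+02 2.144000e-01] [((np.int64(95), np.int64(90)), 83, 0.27), ((np.int64(90), np.int64(95)), 232, 0.0), ((np.int64(70), np.int64(65)), 43, 0.22), ((np.int64(65), np.int64(70)), 160, -0.0)]
corner [6.602205e+02 2.858073e+02 2.105000e-01 5.300000e-03] [((0, -15), 60, 0.05), ((-15, 0), 217, 0.51), ((-15, 38), 42, 0.68)]
heel in plate frame [0.8 0.5] dyaw 0.0039 stud q 0.0053
plate x,y in tool [-0.708  0.706 -0.02 ] [ 0.706  0.708 -0.026]
force in plate frame [-21.1 -19.5]
```

The yaw is restored, but my levelling twist used the wrong axis: roll is about the tool's x. Reversing it.

```bash
python3 -m jog '{"claw":[0,0,0,0],"xyz":[[0,0,0],[0,0,0],[0,0,0],[0,0,0]],"twist":[[-0.004,0.0006,0],[-0.004,0.0006,0],[-0.003,0,0],[0,0,0]]}'
python3 -c "
from cor import *
look('w14',[660.5,286.3,.217,.005],0,None)"
```

```text
clock: 18.68
eef_pos: [588.8, 174.5, 12.7]
tool_rot: [3.139, -0.0, 2.569]
force: [-11.1, -19.9, 5.2]
width: 17.3
gripper_force: 61.7
18.68 [588.8 174.5  12.7] [ 3.1394e+00 -2.0000e-04  2.5688e+00] [-0.47  0.89  0.23  1.77 -0.36  0.53  0.99] qd 0.006 F [-11.1 -19.9   5.2] T [-4.61  2.54  0.07] 17.3
square [5.878737e+02 1.731601e+02 2.143000e-01] [((np.int64(95), np.int64(90)), 81, 0.02), ((np.int64(90), np.int64(95)), 228, 0.22), ((np.int64(70), np.int64(65)), 43, -0.02), ((np.int64(65), np.int64(70)), 158, 0.03)]
corner [ 6.599111e+02  2.857175e+02  2.175000e-01 -1.500000e-03] [((0, -15), 64, 0.02), ((38, 30), 5, 0.72), ((-15, 0), 217, 0.47), ((-15, 38), 45, 0.6)]
heel in plate frame [0.7 0.3] dyaw -0.0032 stud q -0.0015
plate x,y in tool [-0.704  0.711  0.001] [0.711 0.704 0.002]
force in plate frame [-15.2 -17. ]
```

Level again (z 12.7, tilt about 0), with 15 N and 17 N on the two faces. To check the plate leg is flush rather than just touching at the heel, I'll add some +x push and CCW yaw and see whether the yaw is already blocked.

```bash
python3 -m jog '{"claw":[0,0,0,0],"xyz":[[-0.02,0.02,0],[0,0,0],[0,0,0],[0,0,0]],"twist":[[0,0,-0.002],[0,0,0],[0,0,0],[0,0,0]]}'
python3 -c "
from cor import *
look('w15',[660.2,286,.217,.0],0,None)"
python3 -m jog '{"claw":[0,0,0,0],"xyz":[[0,0,0],[0,0,0],[0,0,0],[0,0,0]],"twist":[[0,0,-0.003],[0,0,0],[0,0,0],[0,0,0]]}'
python3 -c "
from cor import *
look('w16',[660.2,286,.217,.0],0,None)"
```

```text
clock: 19.23
eef_pos: [588.8, 174.5, 12.7]
tool_rot: [-3.14, -0.004, 2.574]
force: [-16.3, -21.6, 9.7]
width: 16.8
gripper_force: 62.4
19.23 [588.8 174.5  12.7] [-3.1402 -0.0042  2.5738] [-0.47  0.89  0.23  1.76 -0.36  0.54  0.99] qd 0.001 F [-16.3 -21.6   9.7] T [-4.81  3.28 -0.31] 16.8
square [5.879512e+02 1.731393e+02 2.148000e-01] [((np.int64(95), np.int64(90)), 80, -0.0), ((np.int64(90), np.int64(95)), 229, -0.01), ((np.int64(70), np.int64(65)), 43, 0.0), ((np.int64(65), np.int64(70)), 158, 0.01)]
corner [ 6.600743e+02  2.856233e+02  2.149000e-01 -3.000000e-04] [((0, -15), 62, -0.05), ((-15, 0), 222, 0.64), ((-15, 38), 45, 0.63)]
heel in plate frame [0.6 0.5] dyaw -0.0 stud q -0.0003
plate x,y in tool [-0.709  0.705 -0.004] [0.705 0.709 0.002]
force in plate frame [-20.5 -17.6]
clock: 19.77
eef_pos: [589.2, 174.3, 12.7]
tool_rot: [-3.141, -0.004, 2.582]
force: [-16.7, -22.5, 9.7]
width: 17.7
gripper_force: 62.5
19.77 [589.2 174.3  12.7] [-3.1405 -0.0037  2.5816] [-0.47  0.89  0.23  1.76 -0.36  0.54  1.  ] qd 0.001 F [-16.7 -22.5   9.7] T [-4.85  3.15 -0.67] 17.7
square [5.883036e+02 1.728979e+02 2.181000e-01] [((np.int64(95), np.int64(90)), 83, 0.03), ((np.int64(90), np.int64(95)), 228, 0.0), ((np.int64(70), np.int64(65)), 42, -0.03), ((np.int64(65), np.int64(70)), 158, 0.0)]
corner [6.600692e+02 2.855298e+02 2.158000e-01 8.000000e-04] [((0, -15), 61, 0.02), ((-15, 0), 223, 0.7), ((-15, 38), 44, 0.56)]
heel in plate frame [0.6 0.6] dyaw 0.0023 stud q 0.0008
plate x,y in tool [-0.714  0.7   -0.003] [0.7   0.714 0.002]
force in plate frame [-21.1 -18.4]
```

The square turned another 3 mrad about its heel (TCP shift matches), so it wasn't blocked yet. Continuing CCW until it saturates.

```bash
python3 -m jog '{"claw":[0,0,0,0],"xyz":[[0,0,0],[0,0,0],[0,0,0],[0,0,0]],"twist":[[0,0,-0.002],[0,0,0],[0,0,0],[0,0,0]]}'
python3 -c "
from cor import *
look('w17',[660.2,286,.217,.0],0,None)"
python3 -m jog '{"claw":[0,0,0,0],"xyz":[[0,0,0],[0,0,0],[0,0,0],[0,0,0]],"twist":[[0,0,-0.002],[0,0,0],[0,0,0],[0,0,0]]}'
python3 -c "
from cor import *
look('w18',[660.2,286,.217,.0],0,None)"
```

```text
clock: 20.32
eef_pos: [589.2, 174.2, 12.7]
tool_rot: [-3.141, -0.004, 2.586]
force: [-16.4, -21.5, 9.2]
width: 17.3
gripper_force: 63.0
20.32 [589.2 174.2  12.7] [-3.1407 -0.0039  2.5864] [-0.47  0.89  0.23  1.76 -0.36  0.54  1.  ] qd 0.001 F [-16.4 -21.5   9.2] T [-4.81  3.14 -0.98] 17.3
square [5.882947e+02 1.728754e+02 2.185000e-01] [((np.int64(95), np.int64(90)), 80, -0.01), ((np.int64(90), np.int64(95)), 228, 0.01), ((np.int64(70), np.int64(65)), 42, 0.01), ((np.int64(65), np.int64(70)), 158, -0.01)]
corner [6.600670e+02 2.855447e+02 2.146000e-01 2.300000e-03] [((0, -15), 58, 0.16), ((38, 30), 4, 0.59), ((-15, 0), 223, 0.54), ((-15, 38), 44, 0.7)]
heel in plate frame [0.5 0.6] dyaw 0.0039 stud q 0.0023
plate x,y in tool [-0.718  0.696 -0.003] [0.696 0.718 0.002]
force in plate frame [-20.6 -17.5]
clock: 20.88
eef_pos: [589.1, 174.3, 12.7]
tool_rot: [-3.141, -0.004, 2.593]
force: [-16.4, -22.3, 10.5]
width: 17.2
gripper_force: 64.5
20.88 [589.1 174.3  12.7] [-3.1407 -0.0041  2.5928] [-0.47  0.89  0.23  1.76 -0.35  0.54  1.01] qd 0.001 F [-16.4 -22.3  10.5] T [-4.65  3.24 -1.  ] 17.2
square [5.883019e+02 1.728548e+02 2.184000e-01] [((np.int64(95), np.int64(90)), 80, -0.04), ((np.int64(90), np.int64(95)), 229, 0.01), ((np.int64(70), np.int64(65)), 41, 0.04), ((np.int64(65), np.int64(70)), 158, -0.0)]
corner [6.602025e+02 2.855446e+02 2.118000e-01 5.100000e-03] [((0, -15), 56, -0.01), ((-15, 0), 223, 0.54), ((-15, 38), 44, 0.7)]
heel in plate frame [0.4 0.6] dyaw 0.0066 stud q 0.0051
plate x,y in tool [-0.724  0.689 -0.004] [0.689 0.724 0.002]
force in plate frame [-20.7 -18.3]
```

View pics/w18.png

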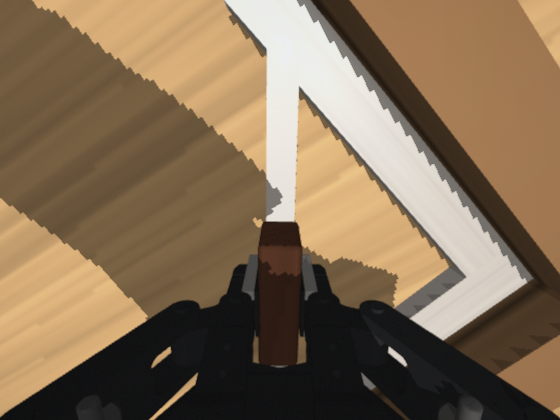

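The yaw has saturated at 0.2184 through w16–w18, so the leg is flush on the plate. The picture shows the leg along the stud with only shadow between them, and the heel at (525,280) in the corner. One diagonal probe will confirm the stud side has bottomed, with the twist eased slightly.

```bash
python3 -m jog '{"claw":[0,0,0,0],"xyz":[[0,0.03,0],[0,0,0],[0,0,0],[0,0,0]],"twist":[[0,0,0.001],[0,0,0],[0,0,0],[0,0,0]]}'
python3 -c "
from cor import *
p,c,s=look('w19',[660.2,286,.217,.0],0,None)
im=snap('top','t19')
q,r=fit(im,GC,[660.6,287.7,.22,.0]); print('top corner',q.round(4),r)
for f in (load('t1'),im):
    q,r=fit(f,[(PL,lambda p:p[:3])],[660.6,287.7,.22]); 
    q2,r2=fit(f,[(ST,lambda p:p[:3])],[660.6,287.7,.22 if f is im else .3]); print(q.round(4),q2.round(4))
cv2.imwrite('pics/t19c.png',cv2.resize(im['color'][120:300,150:330],None,fx=3.3,fy=3.3,interpolation=cv2.INTER_CUBIC)[:,:,::-1])
"
```

```text
clock: 21.42
eef_pos: [589.0, 174.3, 12.7]
tool_rot: [-3.136, -0.005, 2.589]
force: [-20.7, -25.2, 13.6]
width: 17.4
gripper_force: 64.3
Still running in the background as job /tmp/bash_jobs.1000/acef90b22ad5 (pid 1157). You'll get a notice when it ends.
```

```bash
J=/tmp/bash_jobs.1000/acef90b22ad5; kill -- -$(cat $J/pid); cat $J/stdout | cut -c1-400; ls pics | grep 19; python3 - <<'E'
from h import *
im=load('t19') if __import__('os').path.exists('pics/t19.npz') else snap('top','t19')
cv2.imwrite('pics/t19c.png',cv2.resize(im['color'][120:300,150:330],None,fx=3.3,fy=3.3,interpolation=cv2.INTER_CUBIC)[:,:,::-1])
s=readout.read_state(); print(s['clock'],s['eef_pos'].round(1),s['tool_rot'].round(4),s['force'].round(1))
E
```

```text
clock: 21.42
eef_pos: [589.0, 174.3, 12.7]
tool_rot: [-3.136, -0.005, 2.589]
force: [-20.7, -25.2, 13.6]
width: 17.4
gripper_force: 64.3
t19.npz
t19.png
w19.npz
w19.png
w19o.png
21.525 [589.  174.3  12.7] [-3.1364 -0.0054  2.589 ] [-19.9 -27.3  13.8]
```

View pics/t19c.png

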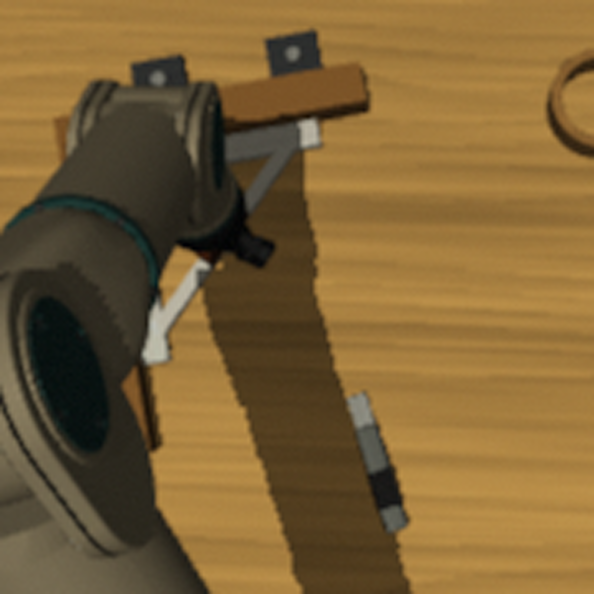

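The top view shows the leg against the plate (end near (310,133)), the other leg against the stud (end near (155,350)), and the bystanders undisturbed. One last check of the square's yaw in the newest wrist picture before handing in.

```bash
timeout 60 python3 - <<'E'
from h import *
for n in ('w18','w19'):
    im=load(n); p,r=fit(im,GS,[588.3,172.9,.2184],ws=(5,3,2,2)); print(n,p.round(4))
    # stud inner top edge alone, corner held: yaw that fits
    q,r=fit(im,[(ST[:1],lambda v:(v[0],v[1],v[2]))],[660.1,285.6,.2184],ws=(5,3,2)); print(q.round(4),r)
E
```

```text
w18 [5.883049e+02 1.728594e+02 2.184000e-01]Traceback (most recent call last):
  File "<stdin>", line 5, in <module>
  File "h.py", line 57, in fit
    p=least_squares(res,p,loss='soft_l1',f_scale=.1,x_scale=[1,1]+[.01]*(len(p)-2)).x
      ~~~~~~~~~~~~~^^^^^^^^^^^^^^^^^^^^^^^^^^^^^^^^^^^^^^^^^^^^^^^^^^^^^^^^^^^^^^^^
    return func(*args, **kwargs)
    vector_fun = VectorFunction(
        fun_wrapped,
    ...<6 lines>...
        workers=workers
    )
    self._update_fun()
    ~~~~~~~~~~~~~~~~^^
    self.f = self.fun_wrapped(xp_copy(self.x))
             ~~~~~~~~~~~~~~~~^^^^^^^^^^^^^^^^^
    return np.atleast_1d(self.fun(x))
                         ~~~~~~~~^^^
    return self.f(x, *self.args, **self.kwargs)
           ~~~~~~^^^^^^^^^^^^^^^^^^^^^^^^^^^^^^
  File "h.py", line 56, in res
    return np.concatenate(r)
           ~~~~~~~~~~~~~~^^^
ValueError: need at least one array to concatenate
```

```bash
timeout 60 python3 - <<'E'
from h import *
for n in ('w17','w18','w19'):
    im=load(n); p,r=fit(im,GS,[588.3,172.9,.2184],ws=(5,3,2,2)); print(n,p.round(4))
    for y in (.2084,.2184,.2284):
        k=[np.round(np.median(edges(im,*T2(660.1,285.6,y,[a,b,(-100,19,45)]),-1,12)[:]),2) for a,b in (((-20,0,45),(-60,0,45)),((-60,0,45),(-110,0,45)))]
        print(y,k,end=' ')
    print()
s=readout.read_state(); print(s['clock'],s['force'].round(1))
E
```

```text
w17 [5.882765e+02 1.728674e+02 2.183000e-01]
0.2084 [np.float64(0.75), np.float64(1.75)] 0.2184 [np.float64(-0.62), np.float64(-0.75)] 0.2284 [np.float64(-2.0), np.float64(-3.5)] 
w18 [5.883049e+02 1.728594e+02 2.184000e-01]
0.2084 [np.float64(0.75), np.float64(1.75)] 0.2184 [np.float64(-0.5), np.float64(-0.75)] 0.2284 [np.float64(-2.0), np.float64(-3.38)] 
w19 [5.883205e+02 1.728644e+02 2.185000e-01]
0.2084 [np.float64(0.75), np.float64(1.75)] 0.2184 [np.float64(-0.5), np.float64(-0.75)] 0.2284 [np.float64(-2.0), np.float64(-3.5)] 
21.525 [-19.9 -27.3  13.8]
```

The stud's face is parallel to the square's leg within about 1 mrad, and the square's yaw held at 0.2185 under more push. Handing in.

```bash
python3 -c "
from cell import order
print(order.finish_job())"
```

```text
the job is handed in; nothing more can be done
None
```

I handed the job in at 21.5 s with the square lying flat in the crate corner, heel home, one leg flush on the plate and the other on the squared-up stud, still gripped and pressed at over 20 N against each; no bystander was knowingly touched, though I did not re-measure them.

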